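# Draw the sauce doser's plunger to its half-charge ring

### The job

Get the piston doser on the worktop ready at half charge: first turn its tap lever to half open (45 degrees, in line with the long middle mark of its scale) and let go of the lever. Then take the plunger by its T grip and draw it straight up, without jamming it or pulling it out, until the ring groove on its rod is level with the top of the barrel (40 mm of draw). Finish while still holding the plunger there; leave the jars alone.

Things in the scene. Friction and masses are not known exactly. Their poses are not given: they have to be found in the camera images.
- barrel_top (a point): Centre of the mouth of the doser's bore, 100 mm above the worktop. The doser is fixed: grey base 180 x 84 mm, 15 mm high; steel barrel 41 mm across with a 49 mm collar at the top; a tap tower 110 mm from the barrel. Axes are the doser's: x along the base from tap to barrel, z up. The bore is 80 mm deep, 17.5 mm wide (0.7 mm play all round the rod).
- tap_axis (a point): Point on the tap lever's upright turning axis, 100 mm above the worktop, at half the lever's height; axes as barrel_top (110 mm from it towards -x). Below the lever, a round scale plate of 68 mm diameter, top 75 mm above the worktop, has a long raised mark at 45 degrees between two short ones at 0 and 90 degrees.
- lever_grip (a point): Point on the tap lever 50 mm out from the turning axis, half-way up the bar and 100 mm above the worktop. The lever is a level steel bar 12 mm wide, 14 mm high, reaching from the axis to 72 mm out; free below it beyond the scale plate. This point's y axis points outward along the lever.
- tap_lever (a joint): Angle of the tap lever in rad, 0 (shut: the lever points along the doser's +y) to 1.571 (open: it points along the doser's -x, away from the barrel); grows counter-clockwise seen from above. Half open is 0.785. It is stiff (about 0.08 N m) and stays where it is left.
- plunger_grip (a point): Centre of the plunger's black T grip, a level bar 64 mm long (along this point's y axis), 14 mm wide and 14 mm high; z is the rod's axis. The plunger is loose: a steel rod of 16 mm diameter, about 0.22 kg, standing on the bore's floor at the start with this point 135 mm above the worktop, 28 mm free below the bar. Let go, it slides back down.
- plunger_ring (a point): Centre of the ring groove round the plunger's rod, 75 mm below the centre of the T grip. At the start it is inside the bore, 40 mm below the barrel's top.
- honey_jar: Bystander: amber jar with a cork lid, 55 mm across, 81 mm high; origin under its centre.
- spread_jar: Bystander: glass jar with a black lid, 59 mm across, 91 mm high; origin under its centre.
- spice_jar: Bystander: small spice jar with a black cap, 39 mm across, 93 mm high; origin under its centre.

How it is judged:
By the outcome, as a careful person would: the job done as asked, in the order asked, and still so for the second after the job is handed in, while the arm keeps its last pose, push and grip.
It also fails if it takes over 48 s, if anything falls off the work surface, if the arm or the gripper's body presses on something with over 40 N, if the wrist force passes 120 N, or if a joint passes its speed limit or range.

### The arm

A 6-joint arm with a two-finger parallel gripper is mounted at the origin on a cart in front of the work surface, level with it; the furniture and walls round the work are solid. World frame = base frame: x ahead of the robot, y to its left, z up, the work surface at z = 0. Lengths are in mm, angles in rad, forces in N, time in s.
With the tool pointing down it reaches from about 250 to 800 mm from the base axis. Payload 3.9 kg.
Tool frame: the origin (TCP) lies on the centre line of the jaws, within the pads' length; the fingertips stand 25 mm ahead of it and the grasp point (between the pads) lies 6 mm ahead of it; z points along the fingers, y is the line along which they close (so a half turn about z gives the same grasp; the last joint's range is limited). The gripper opens to 85 mm and grips with 20 to 120 N. Pads are 22 mm wide; open, the fingers measure 114 mm over their backs; the gripper's body (76 mm by 85 mm) begins 54 mm behind the grasp point. The pads swing forward as they close: fully open they stand 13 mm farther back than shut.
Start: joints at [-1.339, 0.26, -0.138, 1.173, 0, 1.571], TCP at [120.604, -510.95, 219.204] pointing down, gripper open.
Joint ranges: [-2.78, 2.78], [-0.83, 1.72], [-1.28, 1.37], [-1.9, 2.12], [-1.57, 1.48], [-3.14, 3.14]. Speed limits (rad/s): [2.57, 2.57, 3.14, 3.14, 3.14, 3.14].

### API

Orientations are given as a 3x3 rotation matrix whose columns are the frame's x, y, z axes.
In Python, from workcell import ctrl gives the robot as it stands.
- The arm moves only by the shell command python3 -m handwheel 'ROWS'. ROWS is a JSON object of lists of equal length, an entry for each row: "jaw": the closure, from -1 (fully open) to 1 (shut); "offset": the shift along the tool's x, y, z as a fraction of full scale, a list of three; "twist": the turn about the tool's z as a fraction of full scale. A call has 1 to 20 rows; each row is the pose to reach, as a shift and turn from the pose commanded when the call began, along the tool's axes at that moment; what a row does not reach only later rows make up. Full scale, the value 1, is 0.2 m for a shift and 90 degrees for a turn. A row lasts 1/12 s, in which the tool goes at most 41.7 mm and 7.16 degrees, less where a joint would pass 70% of its speed; a pose out of reach is approached as far as the arm can. A call with a number of a shift or a turn outside -1 to 1 is refused whole. A call with a gripper value outside its range is refused whole. The fingers move at their own pace and stop on an object; the grip force is fixed at half the most. Time passes only in rows, so rows that repeat a pose let the fingers close. It gives the time, the measured TCP pose, the force, the opening and the grip force at its end, in the units of the state.
- ctrl.state(): the state, without advancing time (a new reading comes with each control period).
- ctrl.camera(name): name is "scene" or "top"; returns the picture (400x640x3 uint8, red, green, blue); there is no depth.
- ctrl.get_calibration(name): a dict with "fx", "fy", "cx", "cy" (pixels), "world_to_cam" (4x4, takes a point from world to camera coordinates). Camera axes: x right, y down, z forward; pixel columns grow to the right and rows downward; lengths in mm; the calibration is good to about 2 mm. A picture is of the moment at which its call begins. get_calibration takes no time and is no camera call.
- ctrl.sign_off(): hands the job in; it is judged then, once.
The state is a dict: "time": time; "joint_positions": joint angles; "joint_vel": joint speeds; "tau": joint torques, N m; "tool_pos": TCP position; "ee_rot": TCP orientation; "wrist_force": force on the tool from outside, world axes, zero at the start; "moment": the same for the moment, N m; "grip_width": opening from 0.0 (shut) to 1.0 (fully open); "gripper_force": force on a finger pad.
Only numpy, scipy, OpenCV 4.12 (cv2) and the standard library are available. Lean on these libraries where they do the work, as an engineer would, in place of code of your own. Each camera call takes 0.05 s, during which the arm holds its last target. There are 200 camera calls.

## Working session

There is one attempt and no reset: what is moved stays moved. The work goes in short steps, Python scripts to look and compute and a shell command to move; the robot and the scene stay as the last step left them, time stands still between calls to the robot, and variables do not carry over. Pictures are saved under pics/ and viewed, at most 10 in all, crops included, and the job is handed in when it is done.

```bash
ls; mkdir -p pics; python3 - <<'E'
from workcell import ctrl
import cv2
for n in("scene","top"):
    cv2.imwrite(f"pics/{n}0.png",ctrl.camera(n)[:,:,::-1]); c=ctrl.get_calibration(n); print(n,c)
s=ctrl.state();print(s)
E
```

```text
pics
scene {'fx': 476.3129489998347, 'fy': 476.3129489998347, 'cx': 319.9092092906561, 'cy': 200.60417353379856, 'world_to_cam': array([[-4.99828758e-01, -8.65892733e-01,  2.00247050e-02,
         4.56312728e+02],
       [-4.92592692e-01,  2.65176047e-01, -8.28875204e-01,
         2.51260431e+02],
       [ 7.12406943e-01, -4.24159687e-01, -5.59075047e-01,
         1.24084274e+03],
       [ 0.00000000e+00,  0.00000000e+00,  0.00000000e+00,
         1.00000000e+00]])}
top {'fx': 500.6684958773374, 'fy': 500.6684958773374, 'cx': 321.9410863020407, 'cy': 204.2508918777997, 'world_to_cam': array([[ 2.83609381e-02, -9.99395107e-01,  2.01265196e-02,
         2.37340616e+02],
       [-9.85859050e-01, -3.12922261e-02, -1.64629068e-01,
         5.24023158e+02],
       [ 1.65159288e-01, -1.51728767e-02, -9.86150188e-01,
         1.21626073e+03],
       [ 0.00000000e+00,  0.00000000e+00,  0.00000000e+00,
         1.00000000e+00]])}
{'time': 0.1, 'joint_positions': array([-1.33901634e+00,  2.60622320e-01, -1.39218276e-01,  1.17271547e+00,
       -4.44689240e-05,  1.57078144e+00]), 'joint_vel': array([-0.00032512, -0.001906  ,  0.0037522 ,  0.00127043,  0.00178561,
       -0.00037888]), 'tau': array([ 1.01729238e-03, -4.06509519e+01,  2.54527134e+01,  1.00683272e-02,
        1.64035932e-04,  1.24517442e-05]), 'tool_pos': array([ 120.43915868, -510.35283267,  218.4543145 ]), 'ee_rot': array([[ 9.73255618e-01,  2.29724403e-01, -4.47508586e-04],
       [ 2.29724835e-01, -9.73254130e-01,  1.70246136e-03],
       [-4.44426614e-05, -1.75973392e-03, -9.99998451e-01]]), 'wrist_force': array([0.59148484, 0.3994403 , 0.19631744]), 'moment': array([-0.03161922, -0.0247169 ,  0.02573049]), 'gripper_force': 0.0, 'grip_width': 1.0002837319387066}
```

View pics/top0.png

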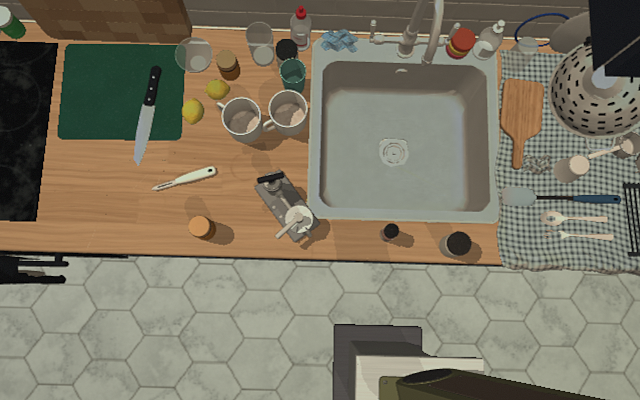

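View pics/scene0.png

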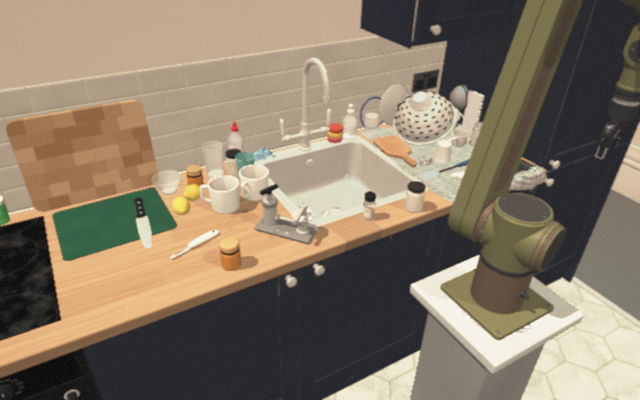

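The top view shows the doser at about (287,205): T grip at (271,179) and tap at (298,215), with its lever pointing to lower left (~(279,236)). The honey jar is at (201,228) and the spice jar at (391,231). I'll enlarge both views.

```bash
python3 - <<'E'
import cv2,numpy as np
t=cv2.imread("pics/top0.png")[160:250,240:330]; s=cv2.imread("pics/scene0.png")[175:250,245:325]
a=cv2.resize(t,None,fx=6,fy=6,interpolation=cv2.INTER_CUBIC)[:, :400] if 0 else cv2.resize(t,(400,400),interpolation=cv2.INTER_CUBIC)
b=cv2.resize(s,(400,375),interpolation=cv2.INTER_CUBIC)
o=np.zeros((400,800,3),np.uint8);o[:,:400]=a;o[:375,400:]=b
for i in range(0,9):
    cv2.putText(o,str(240+10*i),(int(i*44.44),10),0,.35,(0,255,255));cv2.line(o,(int(i*44.44),12),(int(i*44.44),18),(0,255,255))
    cv2.putText(o,str(160+10*i),(0,int(i*44.44)+4),0,.35,(0,255,255))
for i in range(0,8):
    cv2.putText(o,str(245+10*i),(400+i*50,10),0,.35,(0,255,255));cv2.line(o,(400+i*50,12),(400+i*50,18),(0,255,255))
    cv2.putText(o,str(175+10*i),(400,i*50+4),0,.35,(0,255,255))
cv2.imwrite("pics/crop0.png",o)
E
```

```text
(no output)
```

View pics/crop0.png

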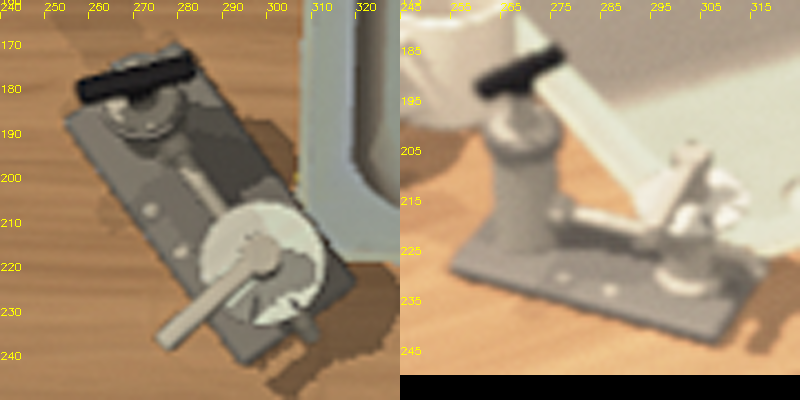

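```bash
cat > h.py <<'E'
import numpy as np
from workcell import ctrl
def proj(n,P):
    c=ctrl.get_calibration(n);P=np.atleast_2d(P);q=P@c["world_to_cam"][:3,:3].T+c["world_to_cam"][:3,3]
    return np.c_[c["fx"]*q[:,0]/q[:,2]+c["cx"],c["fy"]*q[:,1]/q[:,2]+c["cy"]]
def ray(n,uv,z):
    c=ctrl.get_calibration(n);R=c["world_to_cam"][:3,:3];o=-R.T@c["world_to_cam"][:3,3]
    d=R.T@np.array([(uv[0]-c["cx"])/c["fx"],(uv[1]-c["cy"])/c["fy"],1]);return o+d*(z-o[2])/d[2]
E
cat > fit.py <<'E'
from h import *
from scipy.optimize import least_squares
def pts(p):
    x,y,a,la,ga,off,w=p
    d=lambda t:np.array([np.cos(t),np.sin(t)]);X,Y=d(a),d(a+np.pi/2);T=np.array([x,y]);B=T+110*X
    L=d(a+np.pi/2+la);G=d(a+np.pi/2+ga)
    z=lambda v,h:np.r_[v,h]
    c=[z(T+(off+s*90)*X+t*42*Y,15) for s,t in((1,-1),(1,1),(-1,1),(-1,-1))]
    return c+[z(T,107),z(T+72*L,107),z(B+32*G,142),z(B-32*G,142)],[z(B+32*G,135),z(B-32*G,135),c[1],c[2]]
top=np.array([(280.5,169.5),(254.6,187.5),(296.3,241.5),(320.3,223),(299.2,216.2),(277.6,236.5),(257.3,179.5),(284.3,173.5)])
sc=np.array([(260.6,192.0),(277.6,185.5),(255.2,229.5),(308.6,243.5)])
def res(p):
    a,b=pts(p);return np.r_[(proj("top",a)-top).ravel(),(proj("scene",b)-sc).ravel()]
T0=ray("top",top[4],107);B0=ray("top",(270.8,176.5),142);print(T0,B0,np.linalg.norm(B0[:2]-T0[:2]))
a0=np.arctan2(*(B0-T0)[1::-1])
r=least_squares(res,[T0[0],T0[1],a0,0,0,40,0],loss="soft_l1")
p=r.x;print(p.round(3),"deg",np.degrees(p[2:5]).round(1));print(res(p).reshape(-1,2).round(1).tolist())
d=np.array([np.cos(p[2]),np.sin(p[2])]);print("barrel",p[:2]+110*d)
for n,uv,z in(("honey",(201,226),81),("spice",(391,230),93)):print(n,ray("top",uv,z))
E
python3 fit.py
```

```text
[475.2512916  306.96361797 107.        ] [561.31948179 375.16514069 142.        ] 109.81430263631123
[ 4.75660e+02  3.07339e+02  6.79000e-01  1.22000e-01 -4.31000e-01
  5.22300e+01  0.00000e+00] deg [ 38.9   7.  -24.7]
[[-0.5, -1.5], [-0.9, -0.3], [-0.7, 1.4], [1.7, -0.0], [-0.2, -0.2], [-0.7, 0.7], [-0.6, -0.1], [-0.5, 0.1], [0.8, -0.1], [0.7, -1.4], [0.6, -3.6], [2.1, -3.4]]
barrel [561.27453171 376.40562637]
honey [447.82849507 542.38199968  81.        ]
spice [450.77326329  86.84912475  93.        ]
```

```bash
cat > go.py <<'E'
import sys
from h import *
# usage: go.py x y z yaw_of_tool_x_deg -> remaining offset fractions and twist
s=ctrl.state();R=s["ee_rot"];p=s["tool_pos"];x,y,z,a=map(float,sys.argv[1:5])
yaw=np.degrees(np.arctan2(R[1,0],R[0,0]));d=(a-yaw+180)%360-180
print("t",round(s["time"],2),"pos",p.round(1),"yaw",round(yaw,2),"F",s["wrist_force"].round(1),"M",s["moment"].round(2),"w",round(s["grip_width"],3),"gf",s["gripper_force"],"q",s["joint_positions"].round(2))
print("offset",(R.T@(np.array([x,y,z])-p)/200).round(4),"twist",round(-d/90,4),"rows",np.linalg.norm([x,y,z]-p)/41.7)
E
python3 - <<'E'
from h import *
c=[ray("top",q,15) for q in((280.5,169.5),(254.6,187.5),(296.3,241.5),(320.3,223))]
for i,j in((2,1),(3,0)):
    v=c[j]-c[i];print(np.linalg.norm(v),np.degrees(np.arctan2(v[1],v[0])))
v=ray("top",(277.6,236.5),107)-ray("top",(299.2,216.2),107);print(np.linalg.norm(v),np.degrees(np.arctan2(v[1],v[0])))
E
python3 go.py 300 -350 260 60
```

```text
176.08813235336888 39.58138484598251
173.3519297281608 38.142326333135024
69.73717353335648 135.4379087691349
t 0.1 pos [ 120.4 -510.4  218.5] yaw 13.28 F [0.6 0.4 0.2] M [-0.03 -0.02  0.03] w 1.0 gf 0.0 q [-1.34  0.26 -0.14  1.17 -0.    1.57]
offset [ 1.058  -0.5744 -0.2068] twist -0.5191 rows 5.8584484352346315
```

```bash
python3 -m handwheel '{"jaw":[-1,-1,-1,-1,-1,-1,-1,-1],"offset":[[0.95,-0.57,-0.2],[0.95,-0.57,-0.2],[0.95,-0.57,-0.2],[0.95,-0.57,-0.2],[0.95,-0.57,-0.2],[0.95,-0.57,-0.2],[0.95,-0.57,-0.2],[0.95,-0.57,-0.2]],"twist":[-0.5,-0.5,-0.5,-0.5,-0.5,-0.5,-0.5,-0.5]}'; python3 go.py 380 -150 260 95
```

```text
time: 0.77
tool_pos: [280.2, -355.3, 259.2]
ee_rot: [[0.523, 0.852, -0.0], [0.852, -0.523, -0.0], [-0.0, -0.0, -1.0]]
wrist_force: [0.4, 0.1, -0.6]
grip_width: 1.0
gripper_force: 0.0
t 0.77 pos [ 280.2 -355.3  259.2] yaw 58.48 F [ 0.4  0.1 -0.6] M [-0.03  0.03  0.02] w 1.0 gf 0.0 q [-0.9   0.12 -0.21  1.24 -0.    1.22]
offset [ 1.1361 -0.1112 -0.0039] twist -0.4058 rows 5.474757060052467
```

```bash
python3 -m handwheel '{"jaw":[-1,-1,-1,-1,-1,-1,-1],"offset":[[1,-0.1,0],[1,-0.1,0],[1,-0.1,0],[1,-0.1,0],[1,-0.1,0],[1,-0.1,0],[1,-0.1,0]],"twist":[-0.4,-0.4,-0.4,-0.4,-0.4,-0.4,-0.4]}'; python3 go.py 410 20 260 120
```

```text
time: 1.35
tool_pos: [367.6, -174.8, 258.9]
ee_rot: [[-0.076, 0.997, -0.001], [0.997, 0.076, -0.0], [-0.0, -0.001, -1.0]]
wrist_force: [-0.7, -0.3, 0.8]
grip_width: 1.003
gripper_force: 0.0
t 1.35 pos [ 367.6 -174.8  258.9] yaw 94.36 F [-0.7 -0.3  0.8] M [-0.01 -0.02  0.04] w 1.003 gf 0.0 q [-0.44  0.04 -0.3   1.23 -0.    1.05]
offset [ 0.9553  0.2855 -0.006 ] twist -0.2849 rows 4.781992220229665
```

```bash
python3 -m handwheel '{"jaw":[-1,-1,-1,-1,-1,-1,-1],"offset":[[1,0.28,0],[1,0.28,0],[1,0.28,0],[1,0.28,0],[1,0.28,0],[1,0.28,0],[1,0.28,0]],"twist":[-0.46,-0.46,-0.46,-0.46,-0.46,-0.46,-0.46]}'; python3 go.py 430 190 240 136
```

```text
time: 1.93
tool_pos: [408.7, 28.3, 258.8]
ee_rot: [[-0.717, 0.697, -0.001], [0.697, 0.717, -0.001], [-0.0, -0.001, -1.0]]
wrist_force: [-0.1, 0.2, -0.2]
grip_width: 0.999
gripper_force: 0.0
t 1.93 pos [408.7  28.3 258.8] yaw 135.8 F [-0.1  0.2 -0.2] M [-0.05 -0.02 -0.02] w 0.999 gf 0.0 q [ 0.07  0.05 -0.3   1.23 -0.    0.84]
offset [0.4875 0.6541 0.0933] twist -0.0022 rows 3.938126186224774
```

```bash
python3 -m handwheel '{"jaw":[-1,-1,-1,-1,-1,-1,-1],"offset":[[0.48,0.65,0.1],[0.48,0.65,0.1],[0.48,0.65,0.1],[0.48,0.65,0.1],[0.48,0.65,0.1],[0.48,0.65,0.1],[0.48,0.65,0.1]],"twist":[0,0,0,0,0,0,0]}'; python3 go.py 439.5 341.9 180 136
```

```text
time: 2.52
tool_pos: [430.7, 185.7, 238.9]
ee_rot: [[-0.712, 0.702, -0.001], [0.702, 0.712, -0.002], [-0.0, -0.002, -1.0]]
wrist_force: [-1.2, 0.0, -0.7]
grip_width: 1.002
gripper_force: 0.0
t 2.52 pos [430.7 185.7 238.9] yaw 135.39 F [-1.2  0.  -0.7] M [ 0.03 -0.02 -0.  ] w 1.002 gf 0.0 q [ 0.41  0.16 -0.22  1.19 -0.    1.19]
offset [0.5175 0.5873 0.2931] twist -0.0068 rows 4.008805095349071
```

```bash
python3 -m handwheel '{"jaw":[-1,-1,-1,-1,-1,-1,-1],"offset":[[0.517,0.587,0.29],[0.517,0.587,0.29],[0.517,0.587,0.29],[0.517,0.587,0.29],[0.517,0.587,0.29],[0.517,0.587,0.29],[0.517,0.587,0.29]],"twist":[-0.007,-0.007,-0.007,-0.007,-0.007,-0.007,-0.007]}'; python3 go.py 439.5 341.9 107 136
python3 - <<'E'
from h import *;import cv2
t=ctrl.camera("top")[150:260,225:345,::-1];s=ctrl.camera("scene")[140:260,220:340,::-1]
o=np.hstack([cv2.resize(t,(400,367),interpolation=2),cv2.resize(s[:110],(400,367),interpolation=2)]);cv2.imwrite("pics/c1.png",o)
E
```

```text
time: 3.1
tool_pos: [439.1, 341.8, 181.4]
ee_rot: [[-0.721, 0.693, -0.001], [0.693, 0.721, -0.002], [-0.001, -0.001, -1.0]]
wrist_force: [-0.4, 0.0, 0.0]
grip_width: 1.0
gripper_force: 0.0
t 3.1 pos [439.1 341.8 181.4] yaw 136.11 F [-0.4  0.   0. ] M [ 0.03 -0.03 -0.01] w 1.0 gf 0.0 q [ 0.66  0.33 -0.13  1.11 -0.    1.43]
offset [-0.0009  0.0023  0.3718] twist 0.0012 rows 1.7831805331146036
```

View pics/c1.png

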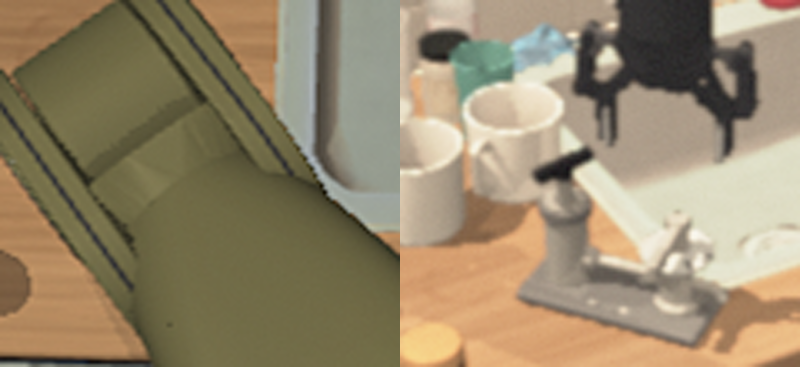

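The scene view shows the open gripper above the tap, fingers at crop (605,140) and (722,155). They straddle the lever at crop (670,235), and the path down is clear.

```bash
python3 -m handwheel '{"jaw":[-1,-1,-1,-1,1,1,1,1,1,1,1,1,1,1],"offset":[[0,0,0.19],[0,0,0.375],[0,0,0.375],[0,0,0.375],[0,0,0.375],[0,0,0.375],[0,0,0.375],[0,0,0.375],[0,0,0.375],[0,0,0.375],[0,0,0.375],[0,0,0.375],[0,0,0.375],[0,0,0.375]],"twist":[0,0,0,0,0,0,0,0,0,0,0,0,0,0]}'; python3 go.py 439.5 341.9 106 136
```

```text
time: 4.37
tool_pos: [438.5, 344.2, 106.1]
ee_rot: [[-0.723, 0.691, -0.0], [0.691, 0.723, -0.0], [0.0, -0.0, -1.0]]
wrist_force: [0.7, -0.1, 0.4]
grip_width: -0.0
gripper_force: 0.0
t 4.37 pos [438.5 344.2 106.1] yaw 136.32 F [ 0.7 -0.1  0.4] M [ 0.03 -0.01  0.06] w -0.0 gf 0.0 q [ 0.67  0.39 -0.26  0.92  0.    1.43]
offset [-0.0117 -0.0048  0.0005] twist 0.0035 rows 0.0608372375197537
```

The jaws closed on nothing, so I'll look.

```bash
python3 - <<'E'
from h import *;import cv2
t=ctrl.camera("top")[150:260,225:345,::-1];s=ctrl.camera("scene")[165:250,245:335,::-1]
o=np.hstack([cv2.resize(t,(260,240),interpolation=2),cv2.resize(s,(540,510),interpolation=2)[:240]]) if 0 else cv2.resize(s,(635,600),interpolation=2);cv2.imwrite("pics/c2.png",o)
T=np.array([475.5,307.2,107]);d=np.radians(136);L=np.array([np.cos(d),np.sin(d),0])
print(proj("scene",[T,T+72*L,T+50*L,ctrl.state()["tool_pos"]-[0,0,25]]))
print(((proj("scene",[T,T+72*L,T+50*L,ctrl.state()["tool_pos"]-[0,0,25]])-[245,165])*7.06).round())
E
```

```text
[[304.4092601  203.96536155]
 [297.50022752 217.98457593]
 [299.67446899 213.57279223]
 [299.17399423 221.3470888 ]]
[[419. 275.]
 [371. 374.]
 [386. 343.]
 [382. 398.]]
```

View pics/c2.png

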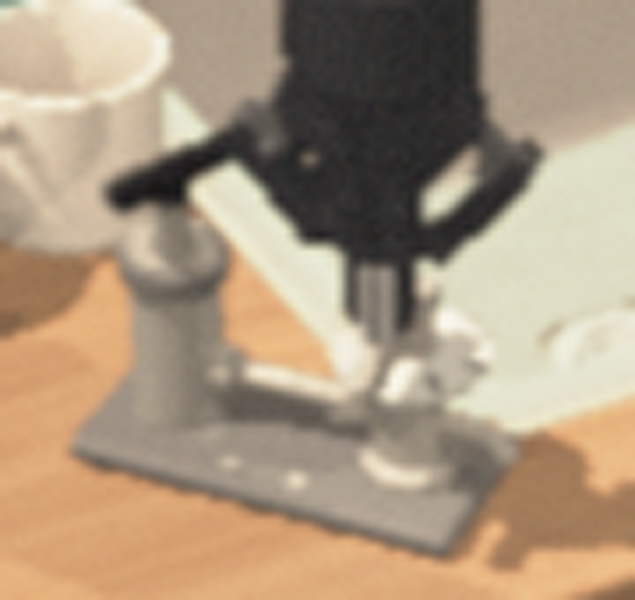

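```bash
python3 - <<'E'
from h import *
y=np.array([.692,.722,0])
P=np.array([439.1,341.8,181.4])
for z in(0,-12,-25):print(z,proj("scene",[P+[0,0,z],P+[0,0,z]+46*y,P+[0,0,z]-46*y]).round(1).tolist())
P=np.array([438.5,344.2,106.1])
for z in(0,-12,-25):print(z,((proj("scene",[P+[0,0,z],P+[0,0,z]+8*y,P+[0,0,z]-8*y])-[245,165])*7.06).round().tolist())
E
python3 - <<'E'
import cv2,numpy as np
from workcell import ctrl
t=ctrl.camera("top")[150:260,225:345,::-1]
a=cv2.imread("pics/scene0.png")[165:250,245:335];b=ctrl.camera("scene")[165:250,245:335,::-1]
cv2.imwrite("pics/c3.png",np.hstack([cv2.resize(x[20:80,20:70],(400,480),interpolation=2) for x in(a,b)]))
E
```

```text
0 [[299.7, 191.6], [283.7, 189.2], [315.9, 194.0]]
-12 [[299.7, 195.2], [283.8, 192.8], [315.9, 197.7]]
-25 [[299.7, 199.1], [283.9, 196.7], [315.8, 201.6]]
0 [[382.0, 348.0], [363.0, 345.0], [401.0, 351.0]]
-12 [[382.0, 372.0], [363.0, 369.0], [401.0, 375.0]]
-25 [[382.0, 398.0], [363.0, 395.0], [402.0, 401.0]]
```

View pics/c3.png

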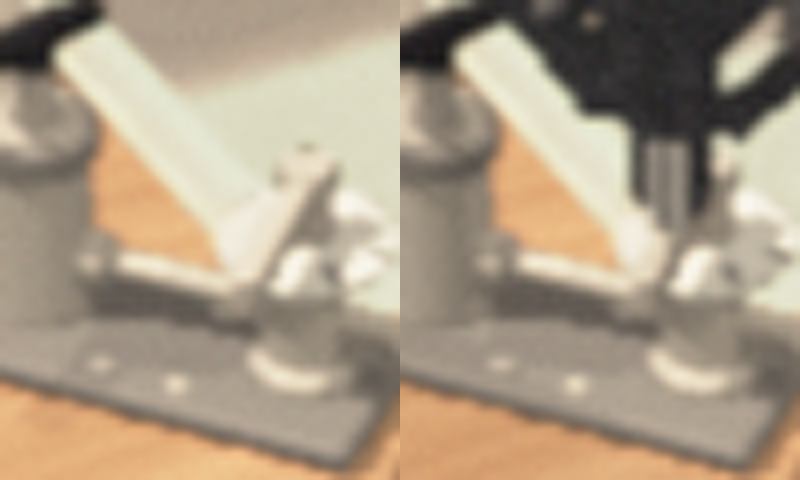

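Both before and after closing, the fingertips appear about 30 mm higher in the image than the stated geometry puts them. Here they are at c3 (670,215), just above the lever bar, and the lever hasn't moved. I'll open, go lower in two steps while checking the force, then close.

```bash
python3 -m handwheel '{"jaw":[-1,-1,-1,-1,-1,-1,-1,-1,-1,-1],"offset":[[0.01,0,0],[0.01,0,0],[0.01,0,0],[0.01,0,0],[0.01,0,0],[0.01,0,0.02],[0.01,0,0.04],[0.01,0,0.06],[0.01,0,0.06],[0.01,0,0.06]],"twist":[0,0,0,0,0,0,0,0,0,0]}'; python3 - <<'E'
from h import *;import cv2
s=ctrl.state();P=s["tool_pos"];y=s["ee_rot"][:,1]
print(P,s["grip_width"],s["wrist_force"],proj("scene",[P,P+46*y,P-46*y]).round(1).tolist())
i=ctrl.camera("scene")[165:250,245:335,::-1];cv2.imwrite("pics/c4.png",cv2.resize(i,(635,600),interpolation=2))
t=ctrl.camera("top");cv2.imwrite("pics/top4.png",t[:,:,::-1])
E
```

```text
time: 5.4
tool_pos: [436.7, 345.3, 93.6]
ee_rot: [[-0.723, 0.691, -0.001], [0.691, 0.723, -0.001], [0.0, -0.001, -1.0]]
wrist_force: [0.5, 0.2, -0.0]
grip_width: 0.998
gripper_force: 0.0
[436.73482904 345.26438608  93.62825952] 0.9981866270756663 [ 0.47827584  0.23981692 -0.00183856] [[299.1, 218.2], [283.6, 215.7], [314.8, 220.7]]
```

View pics/c4.png

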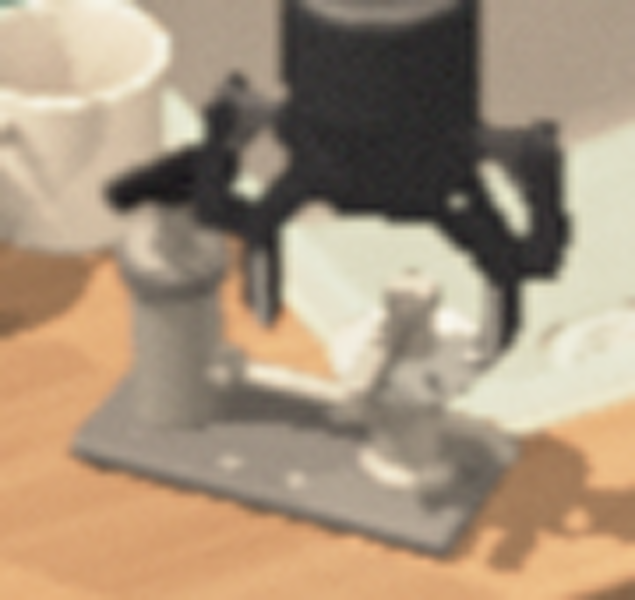

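```bash
python3 -m handwheel '{"jaw":[-1,-1,-1,-1,-1,-1],"offset":[[-0.01,-0.005,0.02],[-0.01,-0.005,0.04],[-0.01,-0.005,0.06],[-0.01,-0.005,0.08],[-0.01,-0.005,0.1],[-0.01,-0.005,0.1]],"twist":[0,0,0,0,0,0]}'; python3 go.py 439.5 341.9 74 136
```

```text
time: 6.0
tool_pos: [437.3, 343.0, 73.1]
ee_rot: [[-0.723, 0.691, -0.001], [0.691, 0.723, -0.001], [0.0, -0.002, -1.0]]
wrist_force: [0.9, -0.1, -0.0]
grip_width: 0.999
gripper_force: 0.0
t 6.0 pos [437.3 343.   73.1] yaw 136.31 F [ 0.9 -0.1 -0. ] M [0.03 0.02 0.06] w 0.999 gf 0.0 q [ 0.67  0.41 -0.31  0.85  0.    1.43]
offset [-0.012   0.0037 -0.0044] twist 0.0034 rows 0.06373109223665593
```

```bash
python3 -m handwheel '{"jaw":[1,1,1,1,1,1,1,1,1],"offset":[[0,0,0],[0,0,0],[0,0,0],[0,0,0],[0,0,0],[0,0,0],[0,0,0],[0,0,0],[0,0,0]],"twist":[0,0,0,0,0,0,0,0,0]}'; python3 go.py 439.5 341.9 74 136
```

```text
time: 6.75
tool_pos: [439.0, 345.1, 74.7]
ee_rot: [[-0.724, 0.69, 0.002], [0.69, 0.724, 0.003], [0.001, 0.003, -1.0]]
wrist_force: [1.9, 5.3, -0.6]
grip_width: 0.126
gripper_force: 59.6
t 6.75 pos [439.  345.1  74.7] yaw 136.35 F [ 1.9  5.3 -0.6] M [ 0.96 -0.35  0.25] w 0.126 gf 59.649388790130615 q [ 0.67  0.41 -0.31  0.84  0.    1.43]
offset [-0.0129 -0.0099  0.0037] twist 0.0039 rows 0.07977869743481525
```

Gripped at about 11 mm, so the lever (12 mm) is between the pads. The reported TCP height must be about 25–30 mm below the true one, and I'll allow for that later. Now I'll swing it 37.6° about the tap axis.

```bash
python3 -m handwheel '{"jaw":[1,1,1,1,1,1,1,1],"offset":[[-0.0016,-0.0284,0],[-0.0062,-0.0564,0],[-0.0139,-0.0838,0],[-0.0245,-0.1102,0],[-0.0379,-0.1352,0],[-0.054,-0.1586,0],[-0.054,-0.1586,0],[-0.054,-0.1586,0]],"twist":[-0.07,-0.139,-0.209,-0.279,-0.348,-0.418,-0.418,-0.418]}'; python3 go.py 424 313 74 173.9
```

```text
time: 7.42
tool_pos: [425.8, 315.1, 74.8]
ee_rot: [[-0.994, 0.105, 0.004], [0.105, 0.994, 0.004], [-0.003, 0.004, -1.0]]
wrist_force: [3.9, 6.2, -4.5]
grip_width: 0.122
gripper_force: 59.7
t 7.42 pos [425.8 315.1  74.8] yaw 173.99 F [ 3.9  6.2 -4.5] M [ 1.17 -0.76  0.36] w 0.122 gf 59.68332052230835 q [ 0.64  0.37 -0.38  0.81  0.    0.74]
offset [ 0.0079 -0.0112  0.0038] twist 0.001 rows 0.06826729363362963
```

```bash
python3 -m handwheel '{"jaw":[-1,-1,-1,-1,-1,-1,-1,-1,-1,-1,-1,-1,-1,-1,-1,-1,-1],"offset":[[0,0,0],[0,0,0],[0,0,0],[0,0,0],[0,0,0],[0,0,-0.2],[0,0,-0.4],[0,0,-0.6],[0,0,-0.8],[0,-0.2,-0.8],[0,-0.4,-0.8],[0,-0.6,-0.8],[0,-0.8,-0.8],[0,-1,-0.8],[0,-1,-0.8],[0,-1,-0.8],[0,-1,-0.8]],"twist":[0,0,0,0,0,0,0,0,0,0,0,0,0,0,0,0,0]}'; python3 - <<'E'
from h import *;import cv2
i=ctrl.camera("top")[:,:,::-1];cv2.imwrite("pics/top5.png",i)
T=np.array([475.5,307.2,107.]);out=cv2.resize(i[160:260,230:330],(600,600),interpolation=cv2.INTER_CUBIC)
cv2.imwrite("pics/c5.png",out)
E
```

```text
time: 8.83
tool_pos: [402.8, 114.3, 234.4]
ee_rot: [[-0.994, 0.107, 0.001], [0.107, 0.994, 0.001], [-0.0, 0.001, -1.0]]
wrist_force: [-0.2, 0.0, -0.5]
grip_width: 0.998
gripper_force: 0.0
```

View pics/c5.png

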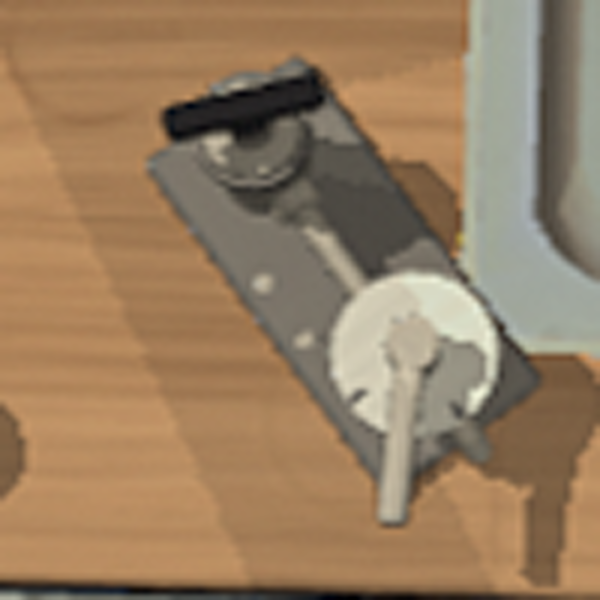

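```bash
python3 - <<'E'
from h import *
f=lambda u,v,z:ray("top",(230+u/6-.4,160+v/6-.4),z)[:2]
an=lambda v:np.degrees(np.arctan2(v[1],v[0]))%360
T=f(413,345,107);E=f(393,520,107);E2=f(393,518,107)
print("hub",T,"lever",an(E-T),np.linalg.norm(E-T))
C=f(414,357,75);C2=T
for c in(C,C2):
    for m in((358,397),(457,410)):
        q=f(*m,75)-c;print(c,an(q),np.linalg.norm(q))
B=(f(170,115,142)+f(320,82,142))/2;print("bar top centre",B,an(f(170,115,142)-f(320,82,142)),an(B-T),np.linalg.norm(B-T))
E
cat > seg.py <<'E'
from h import *;import cv2
i=cv2.imread("pics/top5.png")
# black bar pixels
m=((i.max(2)<55)).astype(np.uint8);m[:160]=0;m[200:]=0;m[:,:245]=0;m[:,300:]=0
n,l,st,ce=cv2.connectedComponentsWithStats(m);k=1+st[1:,4].argmax();v,u=np.where(l==k)
r=cv2.minAreaRect(np.c_[u,v].astype(np.float32));print("bar",r,ce[k],st[k])
E
python3 seg.py
```

```text
hub [473.04647769 308.69772997] lever 175.61063716463852 69.36758715817334
[472.63153084 309.11564669] 127.67637055056315 27.782406801831456
[472.63153084 309.11564669] 220.73989626612337 27.75241243957576
[473.04647769 308.69772997] 127.82379549683873 28.366887417280683
[473.04647769 308.69772997] 219.52907921028608 27.80027350117943
bar top centre [562.45049065 376.02577668] 104.63253407313849 36.98253833965002 111.92025467282004
bar ((270.6470642089844, 178.58824157714844), (7.761139392852783, 26.19384765625), 75.96376037597656) [270.58490566 177.72955975] [258 172  26  11 159]
```

The crop shows the two short marks at (358,397) and (457,410). Their bisector is about 174°, and the lever lies along it within measuring error (tool yaw was 174.0°). Next is the plunger, with the bar centre near (562,377) and its direction at 104.5°.

```bash
python3 go.py 562 377.5 234 104.5
```

```text
t 8.88 pos [402.9 114.9 234.3] yaw 173.96 F [1.  1.1 0. ] M [0.01 0.   0.03] w 1.0 gf 0.0 q [ 0.28  0.07 -0.33  1.17  0.    0.38]
offset [-0.6528  1.3894  0.0025] twist 0.7718 rows 7.362633251923019
```

```bash
python3 -m handwheel '{"jaw":[-1,-1,-1,-1,-1,-1,-1,-1,-1,-1,-1],"offset":[[-0.65,1,0],[-0.65,1,0],[-0.65,1,0],[-0.65,1,0],[-0.65,1,0],[-0.65,1,0],[-0.65,1,0],[-0.65,1,0],[-0.65,1,0],[-0.65,1,0],[-0.65,1,0]],"twist":[0.77,0.77,0.77,0.77,0.77,0.77,0.77,0.77,0.77,0.77,0.77]}'; python3 go.py 562 377.5 180 104.5
```

```text
time: 9.8
tool_pos: [552.5, 301.7, 233.3]
ee_rot: [[-0.254, 0.967, -0.001], [0.967, 0.254, -0.0], [0.0, -0.001, -1.0]]
wrist_force: [-0.1, 0.2, 0.1]
grip_width: 1.001
gripper_force: 0.0
t 9.8 pos [552.5 301.7 233.3] yaw 104.74 F [-0.1  0.2  0.1] M [-0.01  0.03 -0.04] w 1.001 gf 0.0 q [0.5  0.44 0.17 1.3  0.   1.81]
offset [0.3543 0.1426 0.2663] twist 0.0027 rows 2.233174502212911
```

```bash
python3 -m handwheel '{"jaw":[-1,-1,-1,-1,-1,-1],"offset":[[0.354,0.143,0.266],[0.354,0.143,0.266],[0.354,0.143,0.266],[0.354,0.143,0.266],[0.354,0.143,0.266],[0.354,0.143,0.266]],"twist":[0.003,0.003,0.003,0.003,0.003,0.003]}'; python3 go.py 562 377.5 126 104.5
```

```text
time: 10.3
tool_pos: [562.9, 375.0, 181.9]
ee_rot: [[-0.249, 0.968, 0.001], [0.968, 0.249, -0.0], [-0.0, 0.001, -1.0]]
wrist_force: [1.5, -0.5, -0.1]
grip_width: 1.0
gripper_force: 0.0
t 10.3 pos [562.9 375.  181.9] yaw 104.43 F [ 1.5 -0.5 -0.1] M [ 0.04 -0.08  0.06] w 1.0 gf 0.0 q [ 0.59  0.54  0.21  1.24 -0.    1.91]
offset [ 0.0135 -0.0013  0.2793] twist -0.0008 rows 1.3409320041196513
```

Descend and look before closing.

```bash
python3 -m handwheel '{"jaw":[-1,-1,-1,-1,-1,-1],"offset":[[0.005,0,0.1],[0.01,0,0.2],[0.01,0,0.28],[0.01,0,0.28],[0.01,0,0.28],[0.01,0,0.28]],"twist":[0,0,0,0,0,0]}'; python3 go.py 562 377.5 126 104.5
python3 - <<'E'
from h import *;import cv2
i=ctrl.camera("scene")[140:240,230:330,::-1];cv2.imwrite("pics/c6.png",cv2.resize(i,(600,600),interpolation=2))
s=ctrl.state();P=s["tool_pos"];y=s["ee_rot"][:,1]
print(((proj("scene",[P,P+47*y,P-47*y,[561.5,376.5,142],[561.5,376.5,128]])-[230,140])*6).round().tolist())
E
```

```text
time: 10.8
tool_pos: [563.4, 376.8, 127.1]
ee_rot: [[-0.247, 0.969, 0.002], [0.969, 0.247, 0.001], [0.001, 0.003, -1.0]]
wrist_force: [-0.1, 0.4, -0.0]
grip_width: 1.001
gripper_force: 0.0
t 10.8 pos [563.4 376.8 127.1] yaw 104.32 F [-0.1  0.4 -0. ] M [-0.04 -0.04  0.01] w 1.001 gf 0.0 q [ 0.59  0.57  0.11  1.11 -0.    1.91]
offset [ 0.0049 -0.0058  0.0055] twist -0.002 rows 0.044942014187498845
[[237.0, 299.0], [177.0, 262.0], [299.0, 338.0], [239.0, 276.0], [240.0, 300.0]]
```

View pics/c6.png

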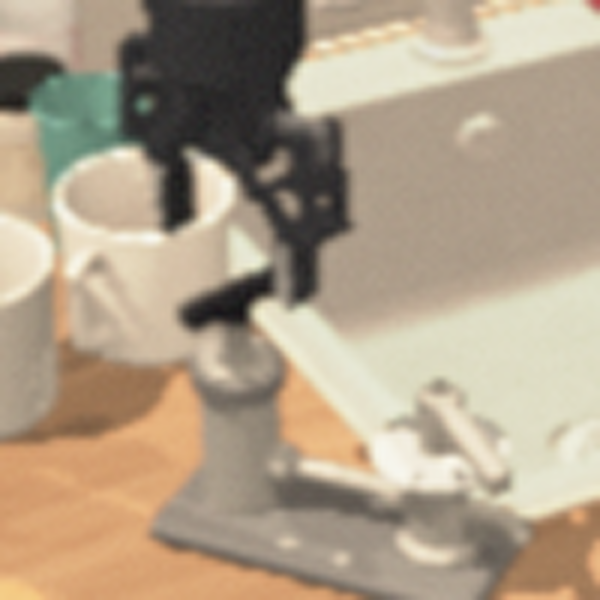

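The fingertips, at (178,230) and (298,300), straddle the T bar, and once shut they should reach just above its underside. The scene view also shows the lever at half open. Now I'll close.

```bash
python3 -m handwheel '{"jaw":[1,1,1,1,1,1,1,1,1,1],"offset":[[0.005,0,0.008],[0.005,0,0.008],[0.005,0,0.008],[0.005,0,0.008],[0.005,0,0.008],[0.005,0,0.008],[0.005,0,0.008],[0.005,0,0.008],[0.005,0,0.008],[0.005,0,0.008]],"twist":[0,0,0,0,0,0,0,0,0,0]}'; python3 go.py 562 377.5 126 104.5
```

```text
time: 11.68
tool_pos: [562.3, 378.1, 123.7]
ee_rot: [[-0.248, 0.969, 0.0], [0.969, 0.248, 0.0], [0.0, 0.001, -1.0]]
wrist_force: [0.1, -0.1, 2.2]
grip_width: 0.136
gripper_force: 59.4
t 11.68 pos [562.3 378.1 123.7] yaw 104.36 F [ 0.1 -0.1  2.2] M [-0.   -0.    0.02] w 0.136 gf 59.399811029434204 q [0.59 0.57 0.1  1.1  0.   1.91]
offset [-0.0028 -0.0022 -0.0115] twist -0.0015 rows 0.05789950508485818
```

```bash
python3 -m handwheel '{"jaw":[1,1,1,1,1,1],"offset":[[0,0,-0.01],[0,0,-0.02],[0,0,-0.035],[0,0,-0.05],[0,0,-0.05],[0,0,-0.05]],"twist":[0,0,0,0,0,0]}'; python3 go.py 562.3 378.1 163.7 104.36
```

```text
time: 12.18
tool_pos: [562.0, 377.9, 133.5]
ee_rot: [[-0.248, 0.969, -0.0], [0.969, 0.248, -0.0], [-0.0, -0.0, -1.0]]
wrist_force: [-0.3, 0.4, -2.6]
grip_width: 0.141
gripper_force: 58.8
t 12.18 pos [562.  377.9 133.5] yaw 104.36 F [-0.3  0.4 -2.6] M [ 0.04 -0.04  0.01] w 0.141 gf 58.843839168548584 q [ 0.59  0.56  0.12  1.13 -0.    1.91]
offset [ 0.0004  0.0017 -0.1509] twist 0.0 rows 0.7238660645101874
```

```bash
python3 -m handwheel '{"jaw":[1,1,1,1,1,1,1,1,1,1,1],"offset":[[0,0,-0.02],[0,0,-0.04],[0,0,-0.06],[0,0,-0.08],[0,0,-0.1],[0,0,-0.12],[0,0,-0.14],[0,0,-0.15],[0,0,-0.15],[0,0,-0.15],[0,0,-0.15]],"twist":[0,0,0,0,0,0,0,0,0,0,0]}'; python3 go.py 562.3 378.1 163.7 104.36
python3 - <<'E'
from h import *;import cv2
i=ctrl.camera("scene")[130:230,230:330,::-1];cv2.imwrite("pics/c7.png",cv2.resize(i,(600,600),interpolation=2))
print(((proj("scene",[[561.5,376.5,h] for h in(100,147,168,175)])-[230,130])*6).round().tolist())
E
```

```text
time: 13.1
tool_pos: [561.9, 377.9, 163.1]
ee_rot: [[-0.248, 0.969, -0.0], [0.969, 0.248, -0.0], [-0.0, -0.0, -1.0]]
wrist_force: [-1.1, 0.3, -2.1]
grip_width: 0.137
gripper_force: 58.9
t 13.1 pos [561.9 377.9 163.1] yaw 104.36 F [-1.1  0.3 -2.1] M [-0.05  0.01  0.01] w 0.137 gf 58.85675668716431 q [0.59 0.55 0.17 1.2  0.   1.91]
offset [ 0.0004  0.002  -0.0028] twist 0.0 rows 0.016575395457282822
[[242.0, 407.0], [238.0, 327.0], [237.0, 290.0], [236.0, 278.0]]
```

View pics/c7.png

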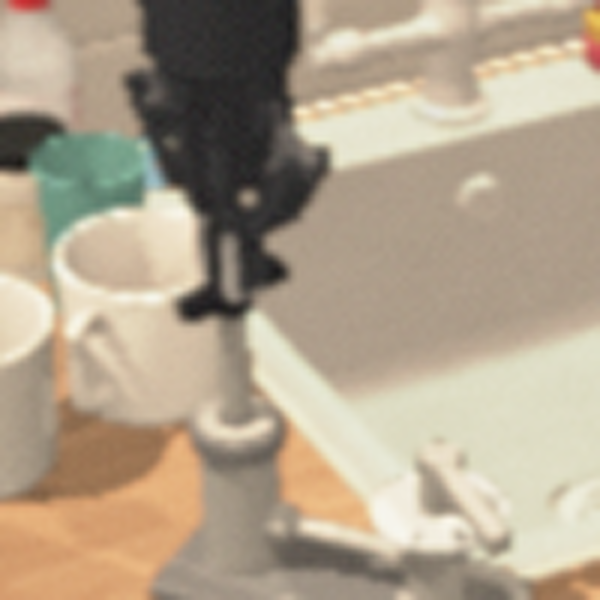

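```bash
python3 - <<'E'
from h import *
z=[]
for _ in range(12): ctrl.camera("top");s=ctrl.state();z.append(np.r_[s["tool_pos"],s["wrist_force"]])
print(np.mean(z,0).round(2),np.std(z,0).round(2))
E
```

```text
[ 5.6203e+02  3.7795e+02  1.6325e+02 -8.0000e-02  8.0000e-02 -2.4800e+00] [0.08 0.05 0.14 0.51 0.29 0.37]
```

```bash
python3 -m handwheel '{"jaw":[1,1,1,1,1,1],"offset":[[0,0,-0.002],[0,0,-0.002],[0,0,-0.002],[0,0,-0.002],[0,0,-0.002],[0,0,-0.002]],"twist":[0,0,0,0,0,0]}'; python3 - <<'E'
from h import *
s=ctrl.state();print(s["tool_pos"],s["joint_vel"].round(3),s["grip_width"])
print(ctrl.sign_off())
E
```

```text
time: 14.25
tool_pos: [562.1, 378.0, 163.8]
ee_rot: [[-0.248, 0.969, 0.0], [0.969, 0.248, 0.0], [0.0, 0.0, -1.0]]
wrist_force: [0.4, -0.2, -2.2]
grip_width: 0.139
gripper_force: 58.9
[562.10721482 378.02345055 163.8102628 ] [ 0.001 -0.001  0.001  0.001 -0.001  0.002] 0.1386378660769056
the job is handed in; nothing more can be done
None
```

The job is handed in: the tap lever is half open (within about 1–2° of the middle mark by camera) and released, and the gripper is holding the plunger at about 40 mm of draw (measured from tool height; I couldn't see the groove itself).

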